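# Reset the paper stop on a print registration board

### The arm

A 6-joint arm with a two-finger parallel gripper is mounted at the origin on the work surface. World frame = base frame: x ahead of the robot, y to its left, z up, the work surface at z = 0. Lengths are in m, angles in rad, forces in N, time in s.
With the tool pointing down it reaches from about 0.35 to 0.875 m from the base axis. Payload 15.5 kg.
Tool frame: the origin (TCP) lies midway between the tips of the shut fingers; the grasp point (between the pads) lies 19 mm behind it; z points along the fingers, y is the line along which they close (so a half turn about z gives the same grasp; the last joint's range is limited). The gripper opens to 85 mm and grips with 20 to 120 N. Pads are 22 mm wide; open, the fingers measure 114 mm over their backs; the gripper's body (76 mm by 85 mm) begins 54 mm behind the grasp point. The pads swing forward as they close: fully open they stand 13 mm farther back than shut.
Start: joints at [1.21, 0.494, 1.345, -0, 1.302, -0.096], TCP at [0.164, 0.603, 0.231] pointing down, gripper open.
Joint ranges: [-2.91, 2.91], [-0.82, 2.16], [0.22, 2.67], [-1.22, 4.37], [0.12, 2.79], [-3.08, 3.08]. Speed limits (rad/s): [1.89, 1.89, 2.57, 3.01, 3.01, 3.01].

### API

Orientations are given as a unit quaternion [x, y, z, w].
In Python, from workcell import env gives the robot as it stands. The module is installed in compiled form; this text tells all that it offers.
- The arm moves only by the shell command python3 -m jog 'ROWS'. ROWS is a JSON object of lists of equal length, an entry for each row: "delta_pos": the shift along the world's x, y, z in mm, a list of three; "twist": the turn, a rotation vector about the world's x, y, z in degrees, a list of three; "fingers": the finger opening in mm, from 0 to 85.4. A call has exactly 10 rows; each row shifts and turns the commanded pose from where the row before left it; what a row does not reach is not made up. A row lasts 1/8 s, in which the tool goes at most 62.5 mm and 10.7 degrees, less where a joint would pass 70% of its speed; a pose out of reach is approached as far as the arm can. A call with a gripper value outside its range is refused whole. The fingers move at their own pace and stop on an object; the grip force is fixed at half the most. Time passes only in rows, so rows that do not move let the fingers close, or fill a call up. It gives the time, the measured TCP pose, the force, the opening and the grip force at its end, in the units of the state.
- env.observe(): the state, without advancing time (a new reading comes with each control period).
- env.snapshot(name): name is "scene" or "top" or "wrist"; returns a dict with "img" (384x512x3 uint8, red, green, blue), "range_z" (384x512 float32, m along the optical axis (not along the pixel's ray), 0 where there is no reading), "fx", "fy", "cx", "cy" (pixels), "k1" (the pictures are not rectified: a ray, as slopes to the right and down, at radius r is drawn at 1 + k1 r^2 times it, then the intrinsics apply), "R" (3x3) and "t" (3): a world point X has camera coordinates R X + t; the wrist camera has in their place "mount" (4x4, takes a point from camera to tool coordinates, whose origin is the TCP and whose axes are the flange's). Camera axes: x right, y down, z forward; pixel columns grow to the right and rows downward; lengths in m; the calibration is good to about 2 mm. A picture is of the moment at which its call begins: read the wrist's pose just before it.
- env.hand_in(): hands the job in; it is judged then, once.
The state is a dict: "clock": time; "joints": joint angles; "qd": joint speeds; "joint_efforts": joint torques, N m; "eef_pos": TCP position; "eef_rot": TCP orientation; "wrist_force": force on the tool from outside, world axes, zero at the start; "torque": the same for the moment, N m; "finger_gap": opening from 0.0 (shut) to 1.0 (fully open); "grasp_force": force on a finger pad.
Only numpy, scipy, OpenCV 4.12 (cv2) and the standard library are available. Lean on these libraries where they do the work, as an engineer would, in place of code of your own. Each camera call takes 0.05 s, during which the arm holds its last target. There are 200 camera calls.

### The job

Move the paper stop on the registration board to the notch that has the tall round-headed pin behind it: squeeze the stop's release lever against its grip plate, keep it squeezed while you slide the stop along the rail to that notch, then let go so that the lever springs back and the stop is latched there.

Things in the scene. Friction and masses are not known exactly. Their poses are not given: they have to be found in the camera images.
- stop_handle (a point): Pinch point, 105 mm above the table, on the sliding grey stop: two upright plates 30 mm wide, 125 mm tall. Fixed grey grip plate, outer face at x=-17 mm; steel release lever (far side, hinged at its foot), outer face at x=+33 mm at rest, +17 squeezed. Squeeze along x from above. x: away from robot, square to the rail; y: along rail; z up. The notched rack, 76 mm high, spans x=27 to 50 mm.
- release (a joint): Release lever, rad: 0 at rest (leaning away from the grip plate, its tooth in a notch), 0.2 fully squeezed (upright, at its stop). The tooth clears the rack above 0.17; let go between notches it stays near 0.16. It springs back: 6 N at the pinch point to start it, 11 N to hold it squeezed.
- stop (a joint): Slide of the stop along the plywood board's rail, m: 0 at the middle notch (where it starts), grows along +y, range -0.115 to 0.115. Five notches 50 mm apart, 20 mm wide with rounded mouths; the tooth is 10 mm wide, so 5 mm of play either way. Friction 1.5 N; slides only while the lever is squeezed. The board is fixed to the table, up to 15 degrees askew.
- pin: Tall steel pin marking the wanted notch: 12 mm shaft, 18 mm flat round head, 60 mm tall, fixed in one of four sockets behind the rack, 70 mm beyond the pinch point in x and at its notch's y (not the middle one). The others hold low markers: 22 mm square block, 8 mm disc, 28 mm cone. Origin: centre of its underside, 15 mm above the table; axes parallel to stop_handle's.

How it is judged:
On the way, in this order (a step that is already met when the one before it is completed fails the run):
1. the release lever is squeezed fully (value of joint release above 0.165 rad), for 0.1 s.
2. the stop is level with the tall pin, lever still squeezed (y of stop_handle in the frame of pin between -0.013 and 0.013 m and value of joint release above 0.13 rad), for 0.05 s.
At the end, for the whole second after the job is handed in: The stop stands at the notch with the tall pin (within 13 mm of the pin along the rail) and the release lever has sprung back (below 0.05 rad), its tooth in the notch, at rest (y of stop_handle in the frame of pin between -0.013 and 0.013 m and value of joint release below 0.05 rad and velocity of joint release below 0.05 rad/s); the robot touches nothing.
It also fails if it takes over 35 s, if anything falls off the work surface, if the arm or the gripper's body presses on something with over 40 N, if the wrist force passes 120 N, or if a joint passes its speed limit or range.

## Working session

There is one attempt and no reset: what is moved stays moved. The work goes in short steps, Python scripts to look and compute and a shell command to move; the robot and the scene stay as the last step left them, time stands still between calls to the robot, and variables do not carry over. Pictures are saved under pics/ and viewed, at most 10 in all, crops included, and the job is handed in when it is done.

```bash
mkdir -p pics
cat > h.py <<'E'
import numpy as np,cv2
from workcell import env
def snap(n,f):
    s=env.snapshot(n); cv2.imwrite('pics/'+f+'.png',s['img'][:,:,::-1]); np.savez(f+'.npz',**s); return s
def cloud(s):
    v,u=np.mgrid[0:384,0:512]; x=(u-s['cx'])/s['fx']; y=(v-s['cy'])/s['fy']
    X,Y=x.copy(),y.copy()
    for _ in range(8):
        k=1+s['k1']*(X*X+Y*Y); X,Y=x/k,y/k
    z=s['range_z']; P=np.stack([X*z,Y*z,z],-1)
    W=(P-s['t'])@s['R']; W[z==0]=np.nan
    return W
E
python3 - <<'E'
from h import *
for n in('top','scene'):
    s=snap(n,n); print(n,s['fx'],s['k1'],s['t'],np.round(s['R'],2).tolist())
o=env.observe();print(o)
a=cv2.imread('pics/top.png');b=cv2.imread('pics/scene.png')
E
```

```text
top 368.98898358308134 0.03612942882731463 [-0.04569848  0.60092534  0.69383173] [[0.01, -1.0, 0.05], [-1.0, -0.01, -0.09], [0.09, -0.05, -0.99]]
scene 490.96472206182574 -0.17997304679008957 [ 0.27696405 -0.3483559   1.04761619] [[-0.47, 0.88, 0.01], [0.71, 0.38, -0.59], [-0.52, -0.27, -0.81]]
{'clock': 0.1, 'joints': array([ 1.20950654e+00,  4.94169861e-01,  1.34608109e+00, -1.90388447e-05,
        1.30249556e+00, -9.55045961e-02]), 'qd': array([-0.00184931, -0.00145636, -0.00157084, -0.00039489, -0.00092991,
       -0.00104731]), 'joint_efforts': array([ 1.54477624e-03, -8.83583808e+01, -3.84559751e+01, -4.30241425e-04,
        5.25177049e-03,  1.74834474e-05]), 'eef_pos': array([0.16405491, 0.60274134, 0.23072549]), 'eef_rot': array([ 1.32499257e-01,  9.91182937e-01, -5.64026146e-04, -1.21687676e-04]), 'wrist_force': array([ 0.47856882, -0.45612752,  0.29807229]), 'torque': array([-0.03043392,  0.03875978, -0.02517097]), 'grasp_force': 0.0, 'finger_gap': 1.0003860130420092}
```

View pics/top.png

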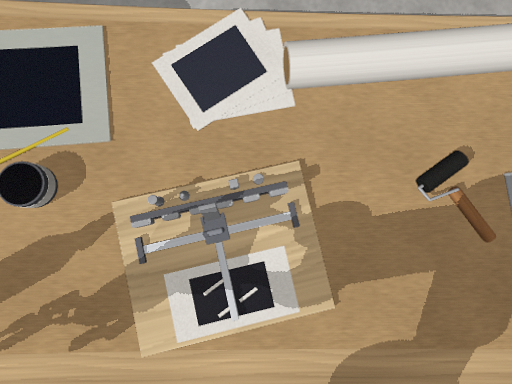

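View pics/scene.png

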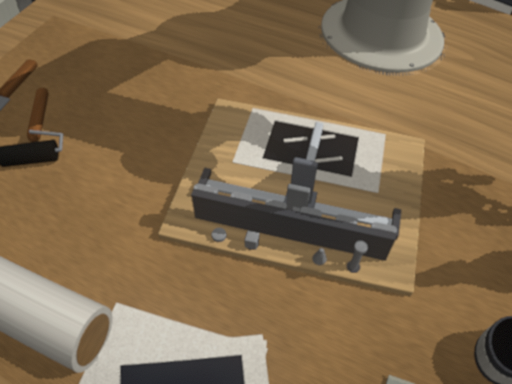

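The scene view is from the far side. It shows the round-headed tall pin at (360,250), the end marker on the +y side, with a cone at (320,255), a block at (252,240) and a disc at (219,236). In the top view the pin is at about (155,200) and the stop's plates are at about (215,227). The target should therefore be stop = +0.1.

Run:
```python
from h import *
for n in('top','scene'):
    s=dict(np.load(n+'.npz')); W=cloud(s); x,y,z=W[...,0],W[...,1],W[...,2]
    roi=(x>.3)&(x<.9)&(abs(y)<.35)
    # rack
    m=roi&(z>.07)&(z<.085)
    mm=cv2.connectedComponentsWithStats(m.astype(np.uint8))
    i=1+np.argmax(mm[2][1:,4]); P=W[mm[1]==i]
    r=cv2.minAreaRect((P[:,:2]*1000).astype(np.float32)); print(n,'rack',r,P[:,2].mean(),len(P))
    m=roi&(z>.105)&(z<.14); P=W[m]; print('stop top',len(P),P.mean(0),cv2.minAreaRect((P[:,:2]*1000).astype(np.float32)),P[:,2].max())
    print(np.round(np.c_[np.argwhere(m)[:,::-1],P*1000][::8]))
    m=roi&(z>.05)&(z<.09)
    us=slice(340,375),slice(0,0)
    sub=np.zeros_like(m); 
    if n=='top': sub[190:212,145:168]=1
    else: sub[238:262,348:372]=1
    Q=W[sub.astype(bool)&(z>.066)&(z<.085)]; print('pin',len(Q),np.nanmean(Q,0))
```

```text
top rack ((857.2305908203125, -225.19454956054688), (76.47782897949219, 254.6732940673828), 5.169246196746826) 0.07896287813442311 2272
stop top 241 [0.53912033 0.03923771 0.12141204] ((539.131591796875, 39.180580139160156), (53.22607421875, 33.29261779785156), 12.825559616088867) 0.12703032887603014
[[211. 203. 567.  38. 120.]
 [211. 204. 565.  38. 121.]
 [205. 205. 563.  48. 121.]
 [213. 205. 563.  34. 123.]
 [204. 206. 561.  49. 123.]
 [212. 206. 562.  36. 121.]
 [201. 207. 560.  54. 121.]
 [209. 207. 560.  41. 122.]
 [198. 208. 558.  59. 122.]
 [206. 208. 558.  46. 123.]
 [214. 208. 559.  33. 115.]
 [204. 209. 556.  49. 123.]
 [212. 209. 557.  37. 109.]
 [203. 210. 555.  51. 118.]
 [212. 210. 555.  37. 105.]
 [200. 212. 552.  57. 108.]
 [213. 229. 523.  33. 123.]
 [221. 229. 523.  20. 124.]
 [214. 230. 521.  31. 126.]
 [222. 230. 521.  18. 120.]
 [211. 231. 520.  36. 125.]
 [219. 231. 520.  23. 124.]
 [207. 232. 518.  43. 123.]
 [215. 232. 518.  30. 125.]
 [203. 233. 516.  50. 123.]
 [211. 233. 516.  37. 123.]
 [219. 233. 516.  23. 124.]
 [208. 234. 515.  42. 123.]
 [216. 234. 51
[... 1862 characters left out ...]
.  32. 123.]
 [296. 188. 564.  42. 124.]
 [304. 188. 560.  51. 126.]
 [289. 189. 567.  33. 120.]
 [297. 189. 564.  43. 123.]
 [306. 189. 559.  54. 124.]
 [291. 190. 567.  36. 120.]
 [299. 190. 564.  46. 122.]
 [307. 190. 560.  56. 123.]
 [292. 191. 566.  37. 117.]
 [300. 191. 563.  47. 121.]
 [308. 191. 560.  57. 122.]
 [293. 192. 565.  39. 115.]
 [301. 192. 564.  49. 120.]
 [309. 192. 560.  59. 121.]
 [294. 193. 564.  40. 111.]
 [302. 193. 563.  50. 117.]
 [289. 194. 565.  33. 106.]
 [297. 194. 563.  44. 111.]
 [305. 194. 562.  54. 116.]
 [297. 195. 563.  44. 109.]
 [305. 195. 561.  54. 113.]
 [302. 196. 562.  51. 109.]
 [303. 197. 561.  52. 107.]]
pin 150 [0.57633422 0.14697448 0.0748435 ]
```

```bash
python3 -m jog '{"delta_pos":[[30,-45,-2],[30,-45,-2],[30,-45,-2],[30,-45,-2],[30,-45,-2],[30,-45,-2],[30,-45,-2],[30,-45,-2],[30,-45,-2],[30,-45,-2]],"twist":[[0,0,-6],[0,0,-6],[0,0,-6],[0,0,-6],[0,0,-6],[0,0,-6],[0,0,-6],[0,0,-6],[0,0,-6],[0,0,-6]],"fingers":[85,85,85,85,85,85,85,85,85,85]}'
```

```text
clock: 1.35
eef_pos: [0.4649, 0.1514, 0.2112]
eef_rot: [0.612, 0.791, -0.0, -0.0]
wrist_force: [1.3, 0.9, 0.4]
finger_gap: 0.993
grasp_force: 0.0
```

```bash
python3 -m jog '{"delta_pos":[[25,-38,0],[25,-38,0],[24,-38,0],[0,0,0],[0,0,0],[0,0,0],[0,0,0],[0,0,0],[0,0,0],[0,0,0]],"twist":[[0,0,-1.6],[0,0,0],[0,0,0],[0,0,0],[0,0,0],[0,0,0],[0,0,0],[0,0,0],[0,0,0],[0,0,0]],"fingers":[85,85,85,85,85,85,85,85,85,85]}'
python3 - <<'E'
from h import *
from scipy.spatial.transform import Rotation as R
o=env.observe(); s=snap('wrist','w1')
T=np.eye(4);T[:3,:3]=R.from_quat(o['eef_rot']).as_matrix();T[:3,3]=o['eef_pos']
M=np.linalg.inv(T@s['mount']); s['R']=M[:3,:3]; s['t']=M[:3,3]
W=cloud(s); np.save('w1W.npy',W); x,y,z=W[...,0],W[...,1],W[...,2]
print(o['eef_pos'],o['joints'],T[:2,1])
for lo,hi in((.118,.135),(.07,.08)):
    P=W[(z>lo)&(z<hi)&(x>.4)&(x<.7)]; print(len(P), cv2.minAreaRect((P[:,:2]*1000).astype(np.float32)) if len(P) else 0)
E
```

```text
clock: 2.6
eef_pos: [0.5381, 0.0391, 0.2113]
eef_rot: [0.621, 0.784, -0.0, -0.0]
wrist_force: [-0.4, -1.5, -0.1]
finger_gap: 0.997
grasp_force: 0.0
[0.53813416 0.03910392 0.21129408] [-3.81484742e-02  3.95841497e-01  1.58267539e+00 -1.65136890e-06
  1.16309333e+00 -2.68098358e-01] [0.97367767 0.22792936]
828 ((538.6223754882812, 40.40587615966797), (53.029518127441406, 33.620147705078125), 15.042485237121582)
5503 ((553.7933959960938, 41.155548095703125), (84.08808135986328, 288.9425048828125), 6.324779987335205)
```

View pics/w1.png

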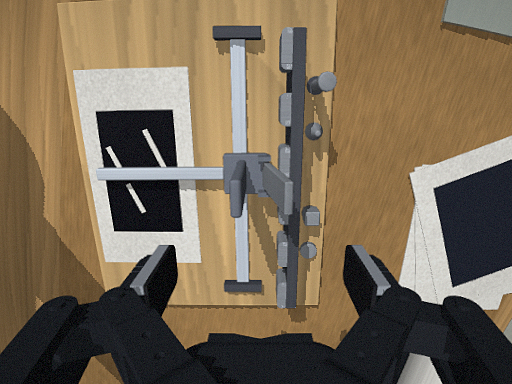

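The wrist view confirms the layout. The stop's grip plate is at (238,185) and the lever at (278,185). The tall pin is at the +y end of the rack (322,82), with the cone at (314,130), the block at (312,215) and the disc at (308,251). I'll check the plate extents along the closing axis.

Run:
```python
from h import *
c=np.array([.9737,.2279]);d=np.array([-.2279,.9737])
Ws={'w':np.load('w1W.npy')}
for n in('top','scene'): Ws[n]=cloud(dict(np.load(n+'.npz')))
for n,W in Ws.items():
    z=W[...,2]; P=W[(z>.116)&(z<.135)&(W[...,0]>.45)&(W[...,0]<.65)&(abs(W[...,1])<.12)]
    a=(P[:,:2]-[.530,.0372])@c*1000; b=(P[:,:2]-[.530,.0372])@d*1000
    for m in(a<8,a>8): print(n,m.sum(),np.percentile(a[m],[2,50,98]).round(1),np.percentile(b[m],[2,98]).round(1))
```

```text
w 486 [-17.  -11.9  -7.4] [-15.2  17. ]
w 379 [27.3 31.1 35.8] [-13.5  14.9]
top 118 [-17.  -12.4  -7.6] [-16.1  15.6]
top 92 [27.5 31.5 35.7] [-13.6  14. ]
scene 236 [-15.7  -8.9  -6.2] [-16.3  15.6]
scene 162 [29.3 34.3 36.8] [-14.9  13.6]
```

```bash
python3 -m jog '{"delta_pos":[[0,0,-30],[0,0,-30],[0,0,-20],[0,0,-15],[0,0,-15],[0,0,-14],[0,0,0],[-4,-1,0],[-4.8,-1.1,0],[0,0,0]],"twist":[[0,0,0],[0,0,0],[0,0,0],[0,0,0],[0,0,0],[0,0,0],[0,0,0],[0,0,0],[0,0,0],[0,0,0]],"fingers":[85,85,85,85,85,85,85,85,85,85]}'; python3 -c "
from h import *
snap('scene','s2')"
```

```text
clock: 3.9
eef_pos: [0.529, 0.0369, 0.0877]
eef_rot: [0.621, 0.783, 0.0, 0.0]
wrist_force: [0.1, -0.2, 0.6]
finger_gap: 0.997
grasp_force: 0.0
```

View pics/s2.png

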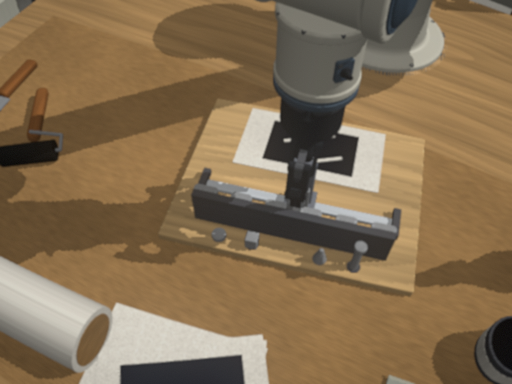

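The gripper is straddling the stop, with the fingers at about (300,180) and nothing in contact. I'll squeeze now.

```bash
python3 -m jog '{"delta_pos":[[0,0,0],[0,0,0],[0,0,0],[0,0,0],[0,0,0],[0,0,0],[0,0,0],[0,0,0],[0,0,0],[0,0,0]],"twist":[[0,0,0],[0,0,0],[0,0,0],[0,0,0],[0,0,0],[0,0,0],[0,0,0],[0,0,0],[0,0,0],[0,0,0]],"fingers":[70,60,50,42,36,30,25,25,25,25]}'
```

```text
clock: 5.2
eef_pos: [0.5294, 0.0368, 0.0883]
eef_rot: [0.621, 0.784, 0.0, 0.0]
wrist_force: [-8.0, -3.1, 23.3]
finger_gap: 0.383
grasp_force: 59.3
```

```bash
python3 -m jog '{"delta_pos":[[-0.6,2.4,0],[-1.7,7.3,0],[-2.8,12.2,0],[-3.4,14.6,0],[-3.4,14.6,0],[-3.4,14.6,0],[-3.4,14.6,0],[-2.8,12.2,0],[-1.3,4.9,0],[0,0,0]],"twist":[[0,0,0],[0,0,0],[0,0,0],[0,0,0],[0,0,0],[0,0,0],[0,0,0],[0,0,0],[0,0,0],[0,0,0]],"fingers":[25,25,25,25,25,25,25,25,25,25]}'
python3 - <<'E'
from h import *
s=snap('scene','s3'); W=cloud(s); print(env.observe()['eef_pos'])
E
```

```text
clock: 6.45
eef_pos: [0.5062, 0.1348, 0.0883]
eef_rot: [0.621, 0.784, 0.0, 0.0]
wrist_force: [-10.3, -0.5, 25.2]
finger_gap: 0.38
grasp_force: 60.1
[0.50628827 0.13464565 0.08829182]
```

View pics/s3.png

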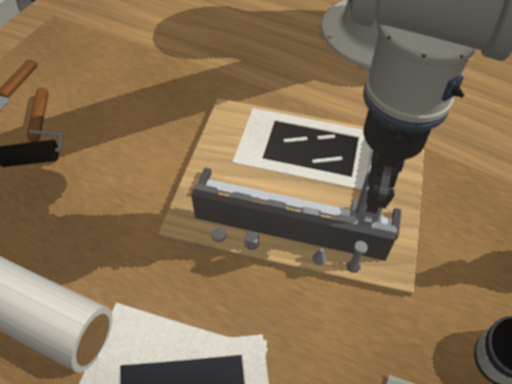

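The stop has moved with the gripper and now stands level with the tall pin at (358,252). I'll release it.

```bash
python3 -m jog '{"delta_pos":[[0,0,0],[0,0,0],[0,0,0],[0,0,0],[0,0,0],[0,0,0],[0,0,0],[0,0,0],[4,1,0],[3.8,0.8,0]],"twist":[[0,0,0],[0,0,0],[0,0,0],[0,0,0],[0,0,0],[0,0,0],[0,0,0],[0,0,0],[0,0,0],[0,0,0]],"fingers":[36,42,48,55,65,75,85,85,85,85]}'
```

```text
clock: 7.75
eef_pos: [0.5147, 0.1362, 0.0873]
eef_rot: [0.621, 0.784, 0.0, 0.0]
wrist_force: [0.5, 0.0, 0.2]
finger_gap: 0.998
grasp_force: 0.0
```

```bash
python3 -m jog '{"delta_pos":[[0,0,0],[0,0,10],[0,0,15],[0,0,20],[0,0,25],[0,0,25],[0,0,25],[0,0,0],[0,0,0],[0,0,0]],"twist":[[0,0,0],[0,0,0],[0,0,0],[0,0,0],[0,0,0],[0,0,0],[0,0,0],[0,0,0],[0,0,0],[0,0,0]],"fingers":[85,85,85,85,85,85,85,85,85,85]}'
python3 - <<'E'
from h import *
from scipy.spatial.transform import Rotation as R
o=env.observe(); s=snap('wrist','w4')
T=np.eye(4);T[:3,:3]=R.from_quat(o['eef_rot']).as_matrix();T[:3,3]=o['eef_pos']
M=np.linalg.inv(T@s['mount']); s['R']=M[:3,:3]; s['t']=M[:3,3]
W=cloud(s); c=np.array([.9737,.2279]);d=np.array([-.2279,.9737])
z=W[...,2]; P=W[(z>.116)&(z<.135)&(W[...,0]>.42)&(W[...,0]<.62)&(W[...,1]<.22)]
a=(P[:,:2]-[.530,.0372])@c*1000; b=(P[:,:2]-[.530,.0372])@d*1000
for m in(a<8,a>8): print(m.sum(),np.percentile(a[m],[2,50,98]).round(1),np.percentile(b[m],[2,98]).round(1))
Q=W[(z>.07)&(z<.08)]; A=(Q[:,:2]-[.530,.0372])@c*1000; B=(Q[:,:2]-[.530,.0372])@d*1000
k=(A>58)&(A<82)&(B>70)&(B<130); print('pin',k.sum(),A[k].mean(),B[k].mean())
E
```

```text
clock: 9.0
eef_pos: [0.5139, 0.1361, 0.2068]
eef_rot: [0.621, 0.784, -0.0, -0.0]
wrist_force: [-0.6, -0.4, -0.8]
finger_gap: 0.998
grasp_force: 0.0
494 [-17.4 -12.3  -7.7] [ 85.6 117.4]
393 [27.  30.9 35.5] [ 87.3 115.7]
pin 255 68.89288580229763 97.67204048898884
```

View pics/w4.png

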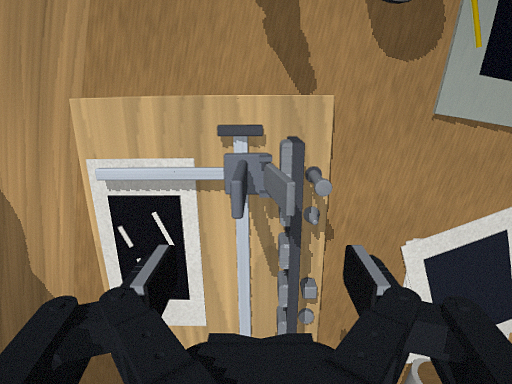

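The stop, at (240,178), is level with the tall pin at (320,180). The lever extents match the rest pose (27 to 35.5 mm), so it is latched about 3 mm from the pin along the rail. The gripper is clear of everything.

```bash
python3 -c "
from h import *
print(env.hand_in())"
```

```text
the job is handed in; nothing more can be done
None
```

The stop is latched at the tall-pin notch (+100 mm along the rail), about 3–4 mm from the pin by the wrist camera, with the lever back at rest and the gripper clear; I handed the job in at about 9 s, and no verdict was returned.

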